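# Press the paint pot lids home

### The job

Close the paint pots after the painting class: with the fingertips, gently press the white pot's lid down until it is fully home, then the yellow one's, then the red one's. Leave the blue pot's lid loose, it is still in use. Only press on the lids: do not pick up, shove or tip any pot, and leave everything else on the table where it stands.

Things in the scene. Friction and masses are not known exactly. Their poses are not given: they have to be found in the camera images.
- white_pot: loose round paint pot with a white band, 54 mm across, about 0.16 kg; origin at the centre of its underside, z up. A white push-on lid sits loosely on its black neck
- white_lid_top (a point): centre of the flat top of the white lid (57 mm across, 14 mm thick), about 58 mm above the table at first and 50 mm when the lid is fully home; moves with the lid
- white_lid (a joint): how far the white lid has been pushed straight down onto its pot: 0 = loose and raised, 0.008 m = fully home; resists with about 5 N at the start, about 8 N near the bottom where it meets a firm stop, and stays where it is left; it cannot come off
- yellow_pot: loose round paint pot with a yellow band, 54 mm across, about 0.16 kg; origin at the centre of its underside, z up. A yellow push-on lid sits loosely on its black neck
- yellow_lid_top (a point): centre of the flat top of the yellow lid (57 mm across, 14 mm thick), about 58 mm above the table at first and 50 mm when the lid is fully home; moves with the lid
- yellow_lid (a joint): how far the yellow lid has been pushed straight down onto its pot: 0 = loose and raised, 0.008 m = fully home; resists with about 5 N at the start, about 8 N near the bottom where it meets a firm stop, and stays where it is left; it cannot come off
- red_pot: loose round paint pot with a red band, 54 mm across, about 0.16 kg; origin at the centre of its underside, z up. A red push-on lid sits loosely on its black neck
- red_lid_top (a point): centre of the flat top of the red lid (57 mm across, 14 mm thick), about 58 mm above the table at first and 50 mm when the lid is fully home; moves with the lid
- red_lid (a joint): how far the red lid has been pushed straight down onto its pot: 0 = loose and raised, 0.008 m = fully home; resists with about 5 N at the start, about 8 N near the bottom where it meets a firm stop, and stays where it is left; it cannot come off
- blue_pot: loose round paint pot with a blue band, 54 mm across, about 0.16 kg; origin at the centre of its underside, z up. A blue push-on lid sits loosely on its black neck (this pot stays open: still in use)
- blue_lid_top (a point): centre of the flat top of the blue lid (57 mm across, 14 mm thick), about 58 mm above the table at first and 50 mm when the lid is fully home; moves with the lid
- blue_lid (a joint): how far the blue lid has been pushed straight down onto its pot: 0 = loose and raised, 0.008 m = fully home; resists with about 5 N at the start, about 8 N near the bottom where it meets a firm stop, and stays where it is left; it cannot come off
- cup_a: bystander: red paper cup with black dots, 90 mm high, 75 mm across the rim, empty, loose; origin under its centre. Farther left, outside the work, stands a fixed open carton, 170 mm high
- cup_b: bystander: second red paper cup with black dots, 90 mm high, 75 mm across the rim, empty, loose; origin under its centre
- mug: bystander: unpainted cream clay mug, 84 mm across and 75 mm high, with a handle; loose; origin under its centre. Some 150 mm or more to its right, outside the work, stands a fixed turntable with a clay vase, 200 mm high
- brush: bystander: paint brush with a red handle, 170 mm long, lying along its x axis; loose; origin under its middle
- jar: bystander: closed amber glass jar with a black cap, 60 mm across, 85 mm high, loose; origin under its centre
- tin: bystander: closed steel tin, 66 mm across, 60 mm high, loose; origin under its centre. Behind it, at the table's far edge, is a fixed low rack, about 105 mm high with its stock
Things that resemble listed ones, but are neither listed nor needed, are in the scene too. Of the things like the yellow_pot, leave any that is green, pink or turquoise; of the rest the smaller one is meant.

How it is judged:
On the way, in this order (a step that is already met when the one before it is completed fails the run):
1. the white lid is pressed home while yellow and red are still loose (value of joint white_lid above 0.006 m and value of joint each of yellow_lid, red_lid below 0.003 m), for 0.1 s.
2. then the yellow lid is pressed home while red is still loose (value of joint yellow_lid above 0.006 m and value of joint red_lid below 0.003 m), for 0.1 s.
3. then the red lid is pressed home (value of joint red_lid above 0.006 m), for 0.1 s.
At the end, for the whole second after the job is handed in: the white, yellow and red lids are pushed down at least 6 of their 8 mm, the blue lid less than 3 mm; all four pots stand upright (within 0.1 rad), at rest on the table, within 30 mm of where they began; the other things have moved less than 30 mm (value of joint each of white_lid, yellow_lid, red_lid above 0.006 m and value of joint blue_lid below 0.003 m and angle between each of white_pot, yellow_pot, red_pot, blue_pot's own z axis and vertical below 0.1 rad and height (world z) of each of white_pot, yellow_pot, red_pot, blue_pot below 0.005 m and distance of each of white_pot, yellow_pot, red_pot, blue_pot, cup_a, cup_b, mug, brush, jar, tin from where it was at the start of the episode below 0.03 m and linear speed of each of white_pot, yellow_pot, red_pot, blue_pot below 0.02 m/s); the robot touches nothing.
It fails at once if any pot or lid is pushed with more than 30 N (contact force between any of the fingers, the arm and white_pot above 30 N or contact force between any of the fingers, the arm and yellow_pot above 30 N or contact force between any of the fingers, the arm and red_pot above 30 N or contact force between any of the fingers, the arm and blue_pot above 30 N).
It fails at once if a pot is lifted more than 12 mm (height (world z) of any of white_pot, yellow_pot, red_pot, blue_pot above 0.012 m).
It fails at once if a pot is tipped more than 0.35 rad or shoved more than 30 mm (angle between any of white_pot, yellow_pot, red_pot, blue_pot's own z axis and vertical above 0.35 rad or distance of any of white_pot, yellow_pot, red_pot, blue_pot from where it was at the start of the episode above 0.03 m).
It fails at once if the blue lid is pressed down 3 mm or more (value of joint blue_lid above 0.003 m).
It fails at once if another thing on the table is moved more than 30 mm (distance of any of cup_a, cup_b, mug, brush, jar, tin from where it was at the start of the episode above 0.03 m).
It also fails if it takes over 48 s, if anything falls off the work surface, if the arm or the gripper's body presses on something with over 40 N, if the wrist force passes 120 N, or if a joint passes its speed limit or range.

### The arm

A 6-joint arm with a two-finger parallel gripper is mounted at the origin on the work surface. World frame = base frame: x ahead of the robot, y to its left, z up, the work surface at z = 0. Lengths are in m, angles in rad, forces in N, time in s.
With the tool pointing down it reaches from about 0.35 to 0.975 m from the base axis. Payload 4.9 kg.
Tool frame: the origin (TCP) lies midway between the tips of the shut fingers; the grasp point (between the pads) lies 19 mm behind it; z points along the fingers, y is the line along which they close (so a half turn about z gives the same grasp; the last joint's range is limited). The gripper opens to 85 mm and grips with 20 to 120 N. Pads are 22 mm wide; open, the fingers measure 114 mm over their backs; the gripper's body (76 mm by 85 mm) begins 54 mm behind the grasp point. The pads swing forward as they close: fully open they stand 13 mm farther back than shut.
Start: joints at [-0.119, 0.053, 1.613, -0, 1.476, -0.119], TCP at [0.625, 0, 0.231] pointing down, gripper open.
Joint ranges: [-3.01, 3.01], [-1.01, 2.22], [0.06, 2.58], [-1.02, 4.17], [0.09, 2.62], [-3.14, 3.14]. Speed limits (rad/s): [2.57, 2.57, 3.14, 3.14, 3.14, 3.14].

### API

Orientations are given as a 3x3 rotation matrix whose columns are the frame's x, y, z axes.
In Python, from workcell import bot gives the robot as it stands. The module is installed in compiled form; this text tells all that it offers.
- The arm moves only by the shell command python3 -m handwheel 'ROWS' [FORCE]. ROWS is JSON, a list of rows, each a list of 3 entries, a list of its own where there are three numbers: the turn, a rotation vector about the world's x, y, z in rad, then the shift along the world's x, y, z in cm, then the closure, from -1 (fully open) to 1 (shut). In form: [[[ax, ay, az], [tx, ty, tz], jaw], ...]. A call has 1 to 20 rows; each row is the pose to reach, as a shift and turn from the pose commanded when the call began; what a row does not reach only later rows make up. A row lasts 1/12 s, in which the tool goes at most 41.7 mm and 7.16 degrees, less where a joint would pass 70% of its speed; a pose out of reach is approached as far as the arm can. A call with a gripper value outside its range is refused whole. The fingers move at their own pace and stop on an object; FORCE is the grip in N (left out, the last holds). Time passes only in rows, so rows that repeat a pose let the fingers close. It gives the time, the measured TCP pose, the force, the opening and the grip force at its end, in the units of the state.
- bot.sense(): the state, without advancing time (a new reading comes with each control period).
- bot.snapshot(name): name is "scene" or "side" or "wrist"; returns the picture (400x640x3 uint8, red, green, blue); there is no depth.
- bot.camera_info(name): a dict with "K" (3x3 intrinsics, pixels), "extrinsics" (4x4, takes a point from world to camera coordinates). Camera axes: x right, y down, z forward; pixel columns grow to the right and rows downward; lengths in m; the calibration is good to about 2 mm. A picture is of the moment at which its call begins: read the wrist's pose just before it. camera_info takes no time and is no camera call; for the wrist camera it gives the pose at the moment of the call.
- bot.hand_in(): hands the job in; it is judged then, once.
The state is a dict: "t": time; "qpos": joint angles; "dq": joint speeds; "effort": joint torques, N m; "position": TCP position; "tcp_rot": TCP orientation; "wrist_force": force on the tool from outside, world axes, zero at the start; "wrist_torque": the same for the moment, N m; "width": opening from 0.0 (shut) to 1.0 (fully open); "gripper_force": force on a finger pad.
Only numpy, scipy, OpenCV 4.12 (cv2) and the standard library are available. Lean on these libraries where they do the work, as an engineer would, in place of code of your own. Each camera call takes 0.05 s, during which the arm holds its last target. There are 200 camera calls.

## Working session

There is one attempt and no reset: what is moved stays moved. The work goes in short steps, Python scripts to look and compute and a shell command to move; the robot and the scene stay as the last step left them, time stands still between calls to the robot, and variables do not carry over. Pictures are saved under pics/ and viewed, at most 10 in all, crops included, and the job is handed in when it is done.

```bash
mkdir -p pics; python3 - <<'E'
from workcell import bot
import cv2
for n in ("scene","side"):
    im=bot.snapshot(n); cv2.imwrite(f"pics/{n}0.png",im[:,:,::-1])
    print(n,bot.camera_info(n))
s=bot.sense();print(s['t'],s['position'],s['tcp_rot'],s['wrist_force'],s['width'])
E
```

```text
scene {'K': array([[402.65557412,   0.        , 320.29694551],
       [  0.        , 402.65557412, 199.01213804],
       [  0.        ,   0.        ,   1.        ]]), 'extrinsics': array([[-0.33159907,  0.94341323, -0.00368032,  0.17640674],
       [ 0.7727153 ,  0.26935847, -0.57476697, -0.37119423],
       [-0.54125144, -0.19343603, -0.81830886,  1.42627152],
       [ 0.        ,  0.        ,  0.        ,  1.        ]])}
side {'K': array([[446.72798791,   0.        , 322.93950482],
       [  0.        , 446.72798791, 193.84733035],
       [  0.        ,   0.        ,   1.        ]]), 'extrinsics': array([[ 0.99814861, -0.0605507 , -0.00574223, -0.51813648],
       [-0.03701577, -0.52983529, -0.84729239,  0.07665384],
       [ 0.04826171,  0.84593627, -0.53109569,  1.00957142],
       [ 0.        ,  0.        ,  0.        ,  1.        ]])}
0.1 [6.24432051e-01 4.99069633e-05 2.30199813e-01] [[ 4.62537590e-05  9.99998322e-01 -1.83135665e-03]
 [ 9.99999974e-01 -4.58437042e-05  2.23949000e-04]
 [ 2.23864668e-04 -1.83136696e-03 -9.99998298e-01]] [-0.18185328 -0.46356692  0.36728437] 0.9952532069423505
```

View pics/scene0.png

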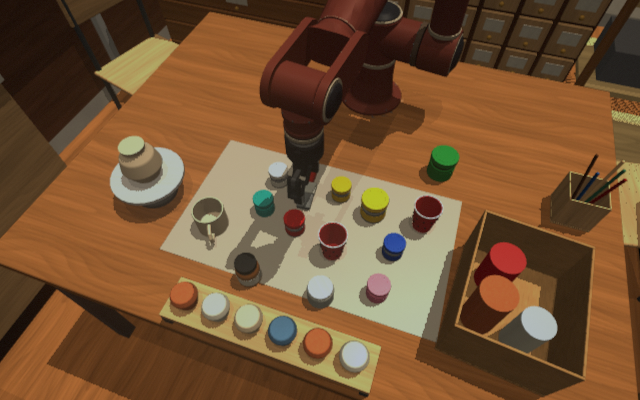

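View pics/side0.png

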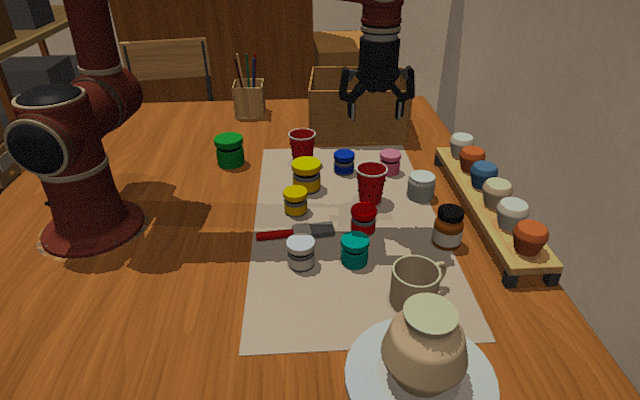

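The scene view shows these candidates:
- **Yellow:** small pot at (341,188), big pot at (375,203), green pot at (443,163), and pink and turquoise pots. The small one at (341,188) is meant.
- **White:** the pot at (278,173). The item at (320,290) has no neck, so it looks like the tin.
- **Red:** (294,222).
- **Blue:** (394,246).

I'll confirm with enlarged crops.

```bash
python3 - <<'E'
import cv2,numpy as np
a=cv2.imread("pics/scene0.png")[155:315,240:450]; b=cv2.imread("pics/side0.png")[140:280,240:450]
a=cv2.resize(a,None,fx=3.7,fy=3.7,interpolation=cv2.INTER_CUBIC);b=cv2.resize(b,None,fx=3.7,fy=3.7,interpolation=cv2.INTER_CUBIC)
cv2.imwrite("pics/a.png",a);cv2.imwrite("pics/b.png",b)
E
```

```text
(no output)
```

View pics/a.png

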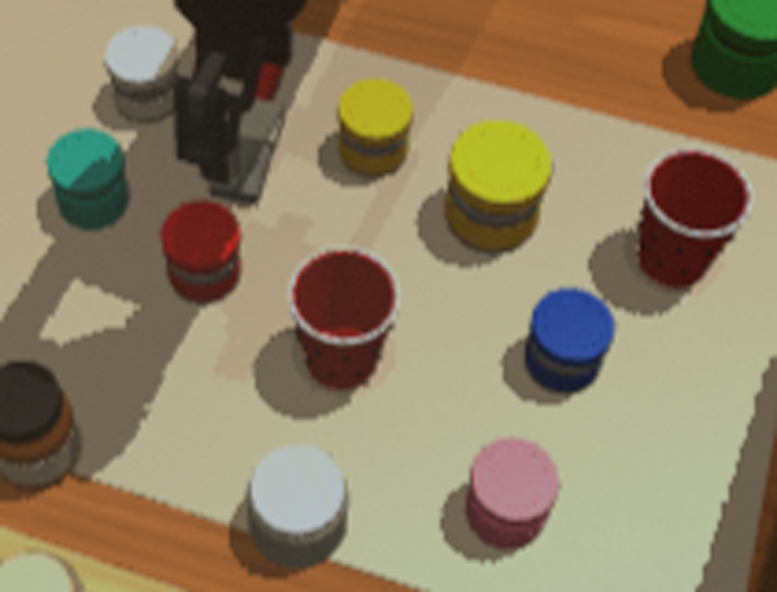

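View pics/b.png

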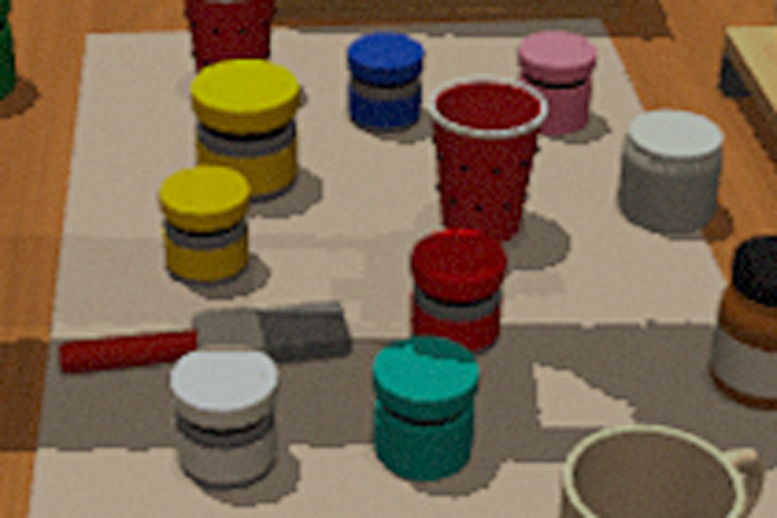

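Crops confirm it. In the side crop the small yellow pot is at (205,197) and the larger yellow at (245,97). The white pot with its neck is at (224,387), the red pot at (459,266) and the blue at (385,58). The neckless grey-white item at (670,170) is the tin. Next I'll measure with masks and triangulate.

```bash
cat > m.py <<'E'
import cv2,numpy as np
from workcell import bot
C={n:bot.camera_info(n) for n in("scene","side")}
def ray(n,u,v):
    c=C[n];R=c["extrinsics"][:3,:3];t=c["extrinsics"][:3,3]
    return -R.T@t, R.T@np.linalg.solve(c["K"],[u,v,1])
def plane(n,u,v,z):
    o,d=ray(n,u,v);return o+d*(z-o[2])/d[2]
def tri(p,q):
    o1,d1=ray("scene",*p);o2,d2=ray("side",*q)
    s=np.linalg.lstsq(np.c_[d1,-d2],o2-o1,rcond=None)[0]
    a,b=o1+d1*s[0],o2+d2*s[1];return (a+b)/2,np.linalg.norm(a-b)
def blob(im,seed):
    h=cv2.cvtColor(im,cv2.COLOR_BGR2HSV).astype(int);s=np.array(seed)
    hs=np.median(h[s[1]-1:s[1]+2,s[0]-1:s[0]+2].reshape(-1,3),0)
    dh=abs((h[...,0]-hs[0]+90)%180-90)
    m=(dh<10)&(h[...,1]>110)&(h[...,2]>45) if hs[1]>110 else (h[...,1]<45)&(h[...,2]>hs[2]*.66)
    yy,xx=np.mgrid[:400,:640];m&=(abs(xx-s[0])<22)&(abs(yy-s[1])<22)
    n,l,st,c=cv2.connectedComponentsWithStats(m.astype(np.uint8),connectivity=4)
    x,y,w,hh,a=st[l[s[1],s[0]]];return (x+w/2-.5,y+hh/2-.5),(w,hh,a)
E
python3 - <<'E'
from m import *
A=cv2.imread("pics/scene0.png");B=cv2.imread("pics/side0.png")
S={"white":((278,169),(300,243)),"yellow":((341,184),(295,191)),"red":((294,217),(364,209)),"blue":((394,241),(344,155))}
crop={"white":(224,387),"yellow":(205,197),"red":(459,266),"blue":(385,58)}
top={"white":(142,55),"yellow":(375,108),"red":(202,233),"blue":(571,323)}
for k,(a,b) in S.items():
    ca,ia=blob(A,a);cb,ib=blob(B,b)
    e=(crop[k][0]/3.7+239.6,crop[k][1]/3.7+139.6);f=(top[k][0]/3.7+239.6,top[k][1]/3.7+154.6)
    print(k,np.round(ca,1),ia,np.round(cb,1),ib,"\n  side@.051",np.round(plane("side",*cb,.051),3),"eye",np.round(plane("side",*e,.051),3),"scene top eye",np.round(plane("scene",*f,.058),3),"tri",[np.round(x,3) for x in tri(f,e)])
for k,f,z in(("cup_a/b",(345,300),.09),("cup",(697,200),.09),("bigY",(500,165),.075),("turq",(86,160),.058)):
    print(k,np.round(plane("scene",f[0]/3.7+239.6,f[1]/3.7+154.6,z),3))
E
```

```text
white [277. 169.] (np.int32(19), np.int32(15), np.int32(224)) [300. 243.] (np.int32(29), np.int32(17), np.int32(403)) 
  side@.051 [ 0.465 -0.151  0.051] eye [ 0.465 -0.155  0.051] scene top eye [ 0.467 -0.151  0.058] tri [array([ 0.464, -0.154,  0.052]), np.float64(0.003)]
yellow [341. 189.] (np.int32(21), np.int32(27), np.int32(417)) [299.5 189. ] (np.int32(34), np.int32(27), np.int32(540)) 
  side@.051 [0.467 0.052 0.051] eye [0.457 0.036 0.051] scene top eye [0.456 0.035 0.058] tri [array([0.455, 0.034, 0.054]), np.float64(0.004)]
red [293.5 222.5] (np.int32(22), np.int32(28), np.int32(437)) [366.5 204.5] (np.int32(32), np.int32(34), np.int32(752)) 
  side@.051 [ 0.615 -0.024  0.051] eye [ 0.605 -0.051  0.051] scene top eye [ 0.603 -0.048  0.058] tri [array([ 0.603, -0.05 ,  0.052]), np.float64(0.005)]
blue [394.5 243. ] (np.int32(22), np.int32(21), np.int32(354)) [343.5 155.5] (np.int32(20), np.int32(14), np.int32(224)) 
  side@.051 [0.587 0.215 0.051] eye [0.588 0.217 0.051] scene top eye [0.588 0.217 0.058] tri [array([0.587, 0.217, 0.052]), np.float64(0.004)]
cup_a/b [0.64  0.071 0.09 ]
cup [0.483 0.277 0.09 ]
bigY [0.488 0.139 0.075]
turq [ 0.572 -0.152  0.058]
```

Positions agree across views to about 3 mm: white (0.465,-0.153), yellow (0.456,0.035), red (0.604,-0.050). I'll shut the fingers and go over the white lid.

```bash
python3 -m handwheel '[[[0,0,0],[-3,-3,0],1],[[0,0,0],[-6,-6,0],1],[[0,0,0],[-9,-9,0],1],[[0,0,0],[-12,-12,0],1],[[0,0,0],[-16,-15.3,0],1],[[0,0,0],[-16,-15.3,0],1],[[0,0,0],[-16,-15.3,0],1],[[0,0,0],[-16,-15.3,-3],1],[[0,0,0],[-16,-15.3,-6],1],[[0,0,0],[-16,-15.3,-9],1],[[0,0,0],[-16,-15.3,-12],1],[[0,0,0],[-16,-15.3,-14],1],[[0,0,0],[-16,-15.3,-15.5],1],[[0,0,0],[-16,-15.3,-15.5],1],[[0,0,0],[-16,-15.3,-15.5],1]]' 40
python3 - <<'E'
from m import *
B=bot.snapshot("side")[:,:,::-1];cv2.imwrite("pics/c.png",cv2.resize(B[120:290,210:450],None,fx=3,fy=3))
s=bot.sense();print(s['position'],s['width'],s['wrist_force'])
E
```

```text
t: 1.35
position: [0.4649, -0.152, 0.0754]
tcp_rot: [[-0.001, 1.0, -0.002], [1.0, 0.001, 0.001], [0.001, -0.002, -1.0]]
wrist_force: [0.4, -0.8, 0.3]
width: 0.005
gripper_force: 0.0
[ 0.46579484 -0.15262127  0.076796  ] 0.00016628810404750385 [ 0.42965009  0.1046291  -0.67503395]
```

View pics/c.png

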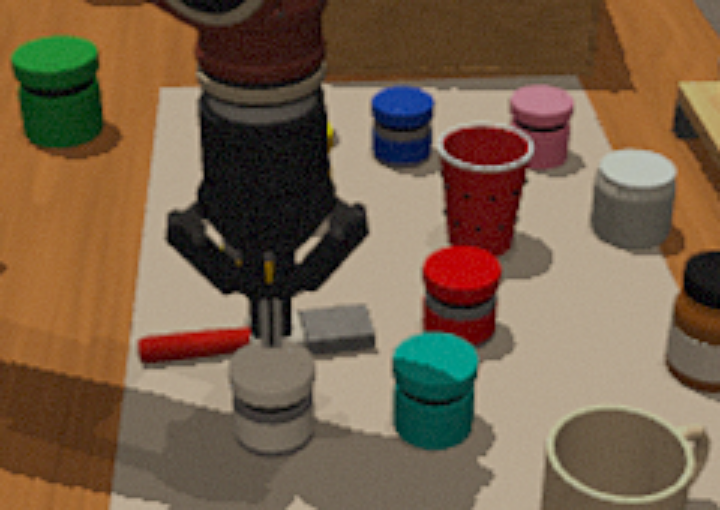

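Fingertips (270,335) stand over the white lid (273,375). Now I'll press in small steps.

```bash
python3 -m handwheel '[[[0,0,0],[0,0,-0.8],1],[[0,0,0],[0,0,-1.2],1],[[0,0,0],[0,0,-1.4],1],[[0,0,0],[0,0,-1.5],1],[[0,0,0],[0,0,-1.6],1],[[0,0,0],[0,0,-1.7],1],[[0,0,0],[0,0,-1.8],1],[[0,0,0],[0,0,-1.9],1],[[0,0,0],[0,0,-2.0],1],[[0,0,0],[0,0,-2.0],1],[[0,0,0],[0,0,-2.0],1]]'
```

```text
t: 2.32
position: [0.4652, -0.1531, 0.0568]
tcp_rot: [[0.0, 1.0, 0.0], [1.0, -0.0, -0.0], [-0.0, 0.0, -1.0]]
wrist_force: [-2.1, 0.8, 4.7]
width: -0.0
gripper_force: 2.6
```

```bash
python3 -m handwheel '[[[0,0,0],[0,0,-0.1],1],[[0,0,0],[0,0,-0.2],1],[[0,0,0],[0,0,-0.3],1],[[0,0,0],[0,0,-0.3],1],[[0,0,0],[0,0,-0.3],1]]'
```

```text
t: 2.73
position: [0.4651, -0.1531, 0.0538]
tcp_rot: [[0.0, 1.0, 0.0], [1.0, -0.0, -0.0], [-0.0, 0.0, -1.0]]
wrist_force: [-2.0, 1.1, 4.5]
width: 0.001
gripper_force: 2.5
```

```bash
python3 -m handwheel '[[[0,0,0],[0,0,-0.1],1],[[0,0,0],[0,0,-0.2],1],[[0,0,0],[0,0,-0.25],1],[[0,0,0],[0,0,-0.3],1],[[0,0,0],[0,0,-0.3],1],[[0,0,0],[0,0,-0.3],1]]'
```

```text
t: 3.23
position: [0.4652, -0.1531, 0.0511]
tcp_rot: [[-0.0, 1.0, 0.0], [1.0, 0.0, -0.0], [-0.0, 0.0, -1.0]]
wrist_force: [-2.6, 1.3, 6.9]
width: -0.0
gripper_force: 3.4
```

```bash
python3 -m handwheel '[[[0,0,0],[0,0,-0.05],1],[[0,0,0],[0,0,-0.05],1],[[0,0,0],[0,0,-0.05],1]]'
```

```text
t: 3.48
position: [0.4652, -0.1531, 0.0506]
tcp_rot: [[-0.0, 1.0, 0.0], [1.0, 0.0, -0.0], [-0.0, 0.0, -1.0]]
wrist_force: [-3.1, 1.9, 6.9]
width: -0.001
gripper_force: 3.6
```

```bash
python3 -m handwheel '[[[0,0,0],[0,0,-0.05],1],[[0,0,0],[0,0,-0.05],1],[[0,0,0],[0,0,-0.05],1]]'
```

```text
t: 3.73
position: [0.4652, -0.1531, 0.0501]
tcp_rot: [[-0.0, 1.0, 0.0], [1.0, 0.0, -0.0], [-0.0, 0.0, -1.0]]
wrist_force: [-2.1, 0.4, 7.1]
width: -0.001
gripper_force: 3.7
```

```bash
python3 -m handwheel '[[[0,0,0],[0,0,-0.05],1],[[0,0,0],[0,0,-0.05],1],[[0,0,0],[0,0,-0.05],1]]'
```

```text
t: 3.98
position: [0.4652, -0.1531, 0.05]
tcp_rot: [[-0.0, 1.0, -0.0], [1.0, 0.0, -0.0], [-0.0, -0.0, -1.0]]
wrist_force: [-4.1, 1.4, 9.6]
width: -0.002
gripper_force: 4.8
```

White is home: z has stopped at 0.050 and the force is rising. I'll lift and go over yellow.

```bash
python3 -m handwheel '[[[0,0,0],[0,0,1],1],[[0,0,0],[0,0,3],1],[[0,0,0],[0,0,6],1],[[0,0,0],[0,3,7],1],[[0,0,0],[0,6.5,7],1],[[0,0,0],[0,10,7],1],[[0,0,0],[-0.9,13.5,7],1],[[0,0,0],[-0.9,17,7],1],[[0,0,0],[-0.9,18.8,7],1],[[0,0,0],[-0.9,18.8,7],1],[[0,0,0],[-0.9,18.8,5],1],[[0,0,0],[-0.9,18.8,3],1],[[0,0,0],[-0.9,18.8,2.5],1],[[0,0,0],[-0.9,18.8,2.5],1],[[0,0,0],[-0.9,18.8,2.5],1]]'
python3 - <<'E'
from m import *
A=bot.snapshot("scene")[:,:,::-1]
B=bot.snapshot("side")[:,:,::-1];cv2.imwrite("pics/d.png",np.hstack([cv2.resize(x,None,fx=2.6,fy=2.6) for x in (B[140:290,250:400],A[140:290,240:390])]))
s=bot.sense();print(s['position'],s['width'],s['wrist_force'])
E
```

```text
t: 5.23
position: [0.4561, 0.0345, 0.074]
tcp_rot: [[0.001, 1.0, -0.0], [1.0, -0.001, -0.0], [-0.0, -0.0, -1.0]]
wrist_force: [-0.7, 0.2, 1.2]
width: 0.004
gripper_force: 0.0
[0.45700033 0.03452889 0.0751222 ] 0.0027484696043209643 [-0.33178966 -0.56554154  0.75305737]
```

View pics/d.png

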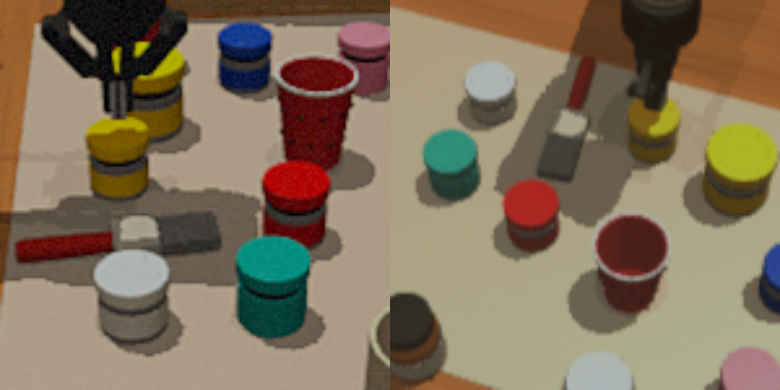

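The white lid at (133,280) has its neck nearly hidden, so it is closed. The fingertips stand over the small yellow lid (117,135). Now I'll press yellow with the same schedule.

```bash
python3 -m handwheel '[[[0,0,0],[0,0,-0.7],1],[[0,0,0],[0,0,-1.1],1],[[0,0,0],[0,0,-1.2],1],[[0,0,0],[0,0,-1.3],1],[[0,0,0],[0,0,-1.4],1],[[0,0,0],[0,0,-1.5],1],[[0,0,0],[0,0,-1.6],1],[[0,0,0],[0,0,-1.7],1],[[0,0,0],[0,0,-1.8],1],[[0,0,0],[0,0,-1.9],1],[[0,0,0],[0,0,-2.0],1],[[0,0,0],[0,0,-2.0],1]]'
```

```text
t: 6.33
position: [0.4562, 0.035, 0.0544]
tcp_rot: [[-0.0, 1.0, -0.0], [1.0, 0.0, -0.0], [-0.0, -0.0, -1.0]]
wrist_force: [-3.7, 0.1, 4.1]
width: 0.0
gripper_force: 2.3
```

```bash
python3 -m handwheel '[[[0,0,0],[0,0,-0.1],1],[[0,0,0],[0,0,-0.2],1],[[0,0,0],[0,0,-0.3],1],[[0,0,0],[0,0,-0.35],1],[[0,0,0],[0,0,-0.4],1],[[0,0,0],[0,0,-0.4],1],[[0,0,0],[0,0,-0.4],1]]'
```

```text
t: 6.92
position: [0.4562, 0.035, 0.0508]
tcp_rot: [[-0.0, 1.0, -0.0], [1.0, 0.0, -0.0], [-0.0, -0.0, -1.0]]
wrist_force: [-2.9, 0.1, 7.1]
width: -0.002
gripper_force: 3.4
```

```bash
python3 -m handwheel '[[[0,0,0],[0,0,-0.05],1],[[0,0,0],[0,0,-0.05],1],[[0,0,0],[0,0,-0.05],1]]'
```

```text
t: 7.17
position: [0.4563, 0.035, 0.0503]
tcp_rot: [[-0.0, 1.0, -0.0], [1.0, 0.0, -0.0], [-0.0, -0.0, -1.0]]
wrist_force: [-3.3, -0.1, 7.3]
width: 0.003
gripper_force: 3.6
```

```bash
python3 -m handwheel '[[[0,0,0],[0,0,-0.05],1],[[0,0,0],[0,0,-0.08],1],[[0,0,0],[0,0,-0.08],1],[[0,0,0],[0,0,-0.08],1]]'
```

```text
t: 7.5
position: [0.4564, 0.035, 0.05]
tcp_rot: [[-0.0, 1.0, -0.0], [1.0, 0.0, -0.0], [-0.0, -0.0, -1.0]]
wrist_force: [-5.3, 0.7, 9.4]
width: 0.001
gripper_force: 5.1
```

Yellow is home. Next I'll move to red.

```bash
python3 -m handwheel '[[[0,0,0],[0,0,1],1],[[0,0,0],[0,0,3],1],[[0,0,0],[0,0,6],1],[[0,0,0],[2,-2,7],1],[[0,0,0],[4.5,-4,7],1],[[0,0,0],[7,-6,7],1],[[0,0,0],[9.5,-8.5,7],1],[[0,0,0],[12.5,-8.5,7],1],[[0,0,0],[14.8,-8.5,7],1],[[0,0,0],[14.8,-8.5,7],1],[[0,0,0],[14.8,-8.5,5],1],[[0,0,0],[14.8,-8.5,3],1],[[0,0,0],[14.8,-8.5,2.5],1],[[0,0,0],[14.8,-8.5,2.5],1],[[0,0,0],[14.8,-8.5,2.5],1]]'
python3 - <<'E'
from m import *
A=bot.snapshot("scene")[:,:,::-1]
B=bot.snapshot("side")[:,:,::-1];cv2.imwrite("pics/e.png",np.hstack([cv2.resize(x,None,fx=2.6,fy=2.6) for x in (B[140:290,250:400],A[140:290,240:390])]))
s=bot.sense();print(s['position'],s['width'],s['wrist_force'])
E
```

```text
t: 8.75
position: [0.6036, -0.0499, 0.0738]
tcp_rot: [[-0.0, 1.0, -0.0], [1.0, 0.0, 0.0], [0.0, -0.0, -1.0]]
wrist_force: [0.9, -0.3, 0.5]
width: -0.002
gripper_force: 0.0
[ 0.60474265 -0.05009719  0.07515666] 0.0036111132894221763 [ 0.31218642 -0.28359982  0.24691485]
```

View pics/e.png

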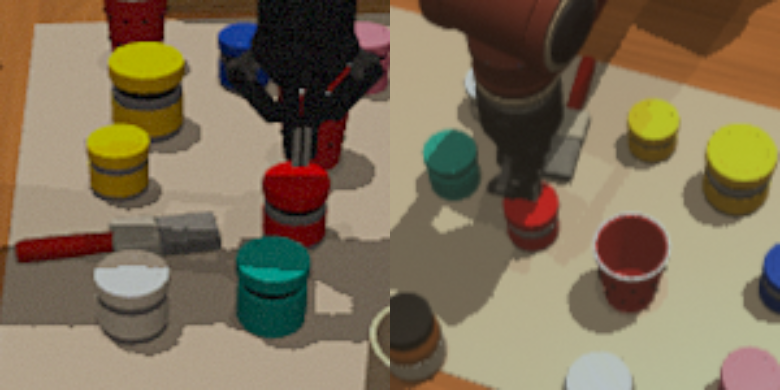

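White and yellow have thin necks now, so both are closed. The fingertips (302,150) stand over the red lid (296,185). I'll press red.

```bash
python3 -m handwheel '[[[0,0,0],[0,0,-0.7],1],[[0,0,0],[0,0,-1.1],1],[[0,0,0],[0,0,-1.2],1],[[0,0,0],[0,0,-1.3],1],[[0,0,0],[0,0,-1.4],1],[[0,0,0],[0,0,-1.5],1],[[0,0,0],[0,0,-1.6],1],[[0,0,0],[0,0,-1.7],1],[[0,0,0],[0,0,-1.8],1],[[0,0,0],[0,0,-1.9],1],[[0,0,0],[0,0,-2.0],1],[[0,0,0],[0,0,-2.0],1]]'
```

```text
t: 9.85
position: [0.6042, -0.05, 0.0544]
tcp_rot: [[-0.0, 1.0, 0.0], [1.0, 0.0, -0.0], [-0.0, 0.0, -1.0]]
wrist_force: [-3.0, -0.4, 5.6]
width: -0.0
gripper_force: 2.4
```

```bash
python3 -m handwheel '[[[0,0,0],[0,0,-0.1],1],[[0,0,0],[0,0,-0.2],1],[[0,0,0],[0,0,-0.3],1],[[0,0,0],[0,0,-0.35],1],[[0,0,0],[0,0,-0.4],1],[[0,0,0],[0,0,-0.4],1],[[0,0,0],[0,0,-0.4],1]]'
```

```text
t: 10.43
position: [0.6042, -0.05, 0.0508]
tcp_rot: [[-0.0, 1.0, -0.0], [1.0, 0.0, -0.0], [-0.0, -0.0, -1.0]]
wrist_force: [-3.2, 0.7, 6.1]
width: 0.001
gripper_force: 3.5
```

```bash
python3 -m handwheel '[[[0,0,0],[0,0,-0.05],1],[[0,0,0],[0,0,-0.1],1],[[0,0,0],[0,0,-0.1],1],[[0,0,0],[0,0,-0.1],1]]'
```

```text
t: 10.77
position: [0.6043, -0.0501, 0.05]
tcp_rot: [[-0.0, 1.0, -0.0], [1.0, 0.0, -0.0], [-0.0, -0.0, -1.0]]
wrist_force: [-4.9, 1.1, 7.9]
width: 0.002
gripper_force: 4.1
```

Red is home at z = 0.050. I'll lift clear and check everything.

```bash
python3 -m handwheel '[[[0,0,0],[0,0,1],1],[[0,0,0],[0,0,3],1],[[0,0,0],[0,0,6],1],[[0,0,0],[0,0,9],1],[[0,0,0],[0,0,12],1],[[0,0,0],[0,0,15],1],[[0,0,0],[0,0,18],1],[[0,0,0],[0,0,18],1],[[0,0,0],[0,0,18],1],[[0,0,0],[0,0,18],1],[[0,0,0],[0,0,18],1]]'
python3 - <<'E'
from m import *
B=bot.snapshot("side")[:,:,::-1];cv2.imwrite("pics/f.png",cv2.resize(B[120:300,230:460],None,fx=3.3,fy=3.3))
E
```

```text
t: 11.68
position: [0.603, -0.0498, 0.2265]
tcp_rot: [[0.0, 1.0, -0.003], [1.0, -0.0, 0.001], [0.001, -0.003, -1.0]]
wrist_force: [0.1, 0.4, -0.2]
width: -0.002
gripper_force: 0.0
```

View pics/f.png

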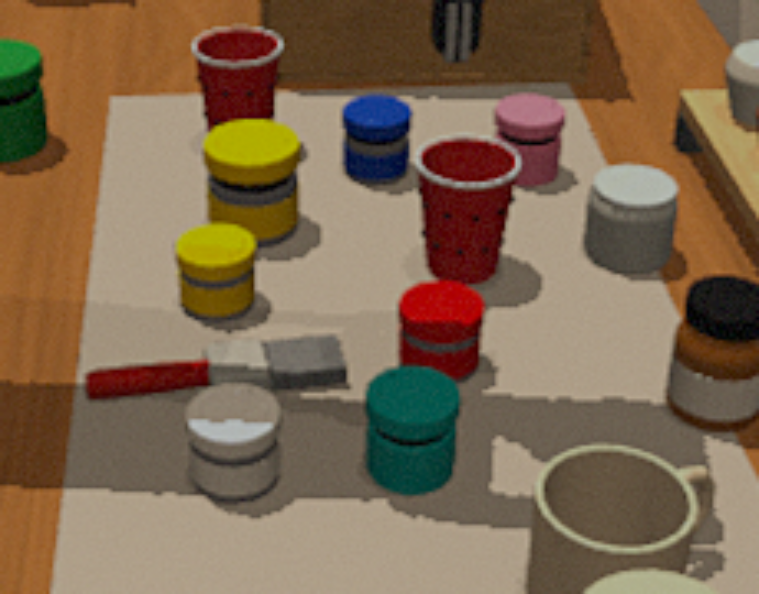

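White (233,420), yellow (216,250) and red (441,315) are down with thin necks. Blue (377,120) still shows its raised neck, and nothing else has moved.

```bash
python3 -c "
from workcell import bot
print(bot.hand_in())"
```

```text
the job is handed in; nothing more can be done
None
```

I pressed the white, yellow and red lids fully home in that order and left the blue lid loose; nothing else on the table appears to have moved, and the job is handed in (no verdict was shown).

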